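Show a finished module to the inspection camera

ROBOT

A 6-joint arm with a two-finger parallel gripper is mounted at the origin on the work surface. World frame = base frame: x ahead of the robot, y to its left, z up, the work surface at z = 0. Lengths are in m, angles in rad, forces in N, time in s.
With the tool pointing down it reaches from about 0.275 to 0.75 m from the base axis. Payload 10.2 kg.
Tool frame: the origin (TCP) lies midway between the tips of the shut fingers; the grasp point (between the pads) lies 19 mm behind it (env.hold_point_z is the distance from the TCP to the grasp point, in m); x points along the fingers, z is the direction in which the jaws open and shut, and the axes are right-handed (so a half turn about x gives the same grasp; the last joint's range is limited). The gripper opens to 85 mm and grips with 20 to 120 N. Pads are 22 mm wide; open, the fingers measure 114 mm over their backs; the gripper's body (76 mm by 85 mm) begins 54 mm behind the grasp point. The pads swing forward as they close: fully open they stand 13 mm farther back than shut.
Start: joints at [1.12, 0.313, 1.498, -0, 1.331, -0.223], TCP at [0.119, 0.511, 0.231] pointing down, gripper open.
Joint ranges: [-2.94, 2.94], [-0.97, 2.17], [0.19, 2.56], [-1.23, 4.37], [0.02, 3.11], [-2.88, 2.88]. Speed limits (rad/s): [2.39, 2.39, 3.01, 3.14, 3.14, 3.14].

INTERFACE

Orientations are given as a unit quaternion [x, y, z, w].
In Python, from bench import env, kinematics, monitor, eyes, job gives the robot as it stands. The module is installed in compiled form; this text tells all that it offers. Calls block until the motion is done:
- env.reach(position, orientation): joint-space move of the TCP to a pose.
- env.movel(position, velocity=0.15, frame=None, guard=None): straight line of the TCP; frame=None keeps the orientation; velocity is the mean speed in m/s. With guard (N) it stops when the force on the tool has changed by that much, and returns True; else False.
- env.set_joints(angles): joint-space move.
- env.release() and env.close_gripper(effort=None): open the fingers fully, or close them until they stop; effort is the grip in N (None keeps the last).
- env.hold(seconds).
- kinematics.ik(position, orientation): joint angles nearest the present ones, or None.
- monitor.sense(): the state.
- eyes.grab_frame(name): name is "side" or "top" or "wrist"; returns a dict with "frame" (400x640x3 uint8, red, green, blue), "mtx" (3x3 intrinsics, pixels), "k1" (the pictures are not rectified: a ray, as slopes to the right and down, at radius r is drawn at 1 + k1 r^2 times it, then the intrinsics apply), "view" (4x4, takes a point from world to camera coordinates). Camera axes: x right, y down, z forward; pixel columns grow to the right and rows downward; lengths in m; the calibration is good to about 2 mm. A picture is of the moment at which its call begins. There is no depth.
A pose or a line that the arm cannot do raises env.MotionError and nothing moves.
- job.hand_in(): hands the job in, once; it reports no verdict.
The state is a dict: "clock": time; "joints": joint angles; "qvel": joint speeds; "joint_efforts": joint torques, N m; "position": TCP position; "ee_rot": TCP orientation; "contact_force": force on the tool from outside, world axes, zero at the start; "ft_torque": the same for the moment, N m; "finger_gap": opening from 0.0 (shut) to 1.0 (fully open).
Only numpy, scipy, OpenCV 4.12 (cv2) and the standard library are available. Lean on these libraries where they do the work, as an engineer would, in place of code of your own. Each camera call takes 0.05 s, during which the arm holds its last target.

TASK

Pick up the short circuit module by its heat sink and hold it up, upright, at the focus in front of the inspection camera so that three of its sides squarely face the lens one after the other: first the screw-terminal side, then the round-socket side, then the pin side, keeping each still there for about a second. Then set it down flat inside the black tray before letting go, and leave the long module where it is.

Things in the scene. Friction and masses are not known exactly. Their poses are not given: they have to be found in the camera images.
- module: short module, about 0.2 kg: green board 56x56x4 mm, black block 50x50 to 34 mm height, on its middle a finned aluminium heat sink 24x24, 34 to 74 mm high, to grip on either pair of sides. Origin: centre of underside, z up. Sides: +y grey screw terminals (10 mm out), +x round metal socket (9 mm out), -y brass pins (12 mm out), -x blank; block face centres are 25 mm from the axis, 19 mm up
- long_module: the bystander look-alike, to be left alone: same build and heat sink, but 96 mm long in x, and with only a round socket on +x. Origin: centre of the underside
- focus (a point): point in the air 75 mm before the camera's lens, 110 mm above the table, over the round white mark on its 100 mm wide base plate. x points level into the lens, z up. The shown side's block face has its centre here, facing the lens; so the module's axis stands 25 mm back from here (-x), its underside 91 mm above the table. Camera head: 54 mm wide, top at 137 mm (a knob to 147)
- tray: black shallow tray, 140 x 140 mm outside, walls 4 mm thick and 16 mm high, floor 4 mm thick, fixed. Origin: centre of its underside, z up

How it is judged:
By the outcome, as a careful person would: the job done as asked, in the order asked, and still so for the second after the job is handed in, with the robot touching nothing.
It also fails if it takes over 58 s, if anything falls off the work surface, if the arm or the gripper's body presses on something with over 40 N, if the wrist force passes 120 N, or if a joint passes its speed limit or range.

## Working session

There is one attempt and no reset: what is moved stays moved. The work goes in short steps, each a Python script; the robot and the scene stay as the last script left them, time stands still between calls to the robot, and variables do not carry over. Pictures are saved under pics/ and viewed, and the job is handed in when it is done.

```bash
mkdir -p pics; ls; python3 - <<'E'
from bench import env, kinematics, monitor, eyes, job
import cv2
for n in ("side","top","wrist"):
    f=eyes.grab_frame(n); cv2.imwrite(f"pics/{n}0.png",f["frame"][:,:,::-1]); print(n,f["mtx"].round(1).tolist(),f["k1"],f["view"].round(3).tolist())
s=monitor.sense();print(s["clock"],s["position"],s["ee_rot"],env.hold_point_z)
E
```

```text
pics
side [[429.9, 0.0, 324.9], [0.0, 429.9, 197.3], [0.0, 0.0, 1.0]] -0.03748771296996761 [[-0.892, -0.452, -0.017, 0.51], [-0.318, 0.654, -0.686, 0.203], [0.321, -0.606, -0.727, 0.872], [0.0, 0.0, 0.0, 1.0]]
top [[439.7, 0.0, 324.3], [0.0, 439.7, 199.8], [0.0, 0.0, 1.0]] -0.08170251442616219 [[-0.024, -1.0, -0.009, 0.05], [-0.985, 0.025, -0.17, 0.557], [0.17, 0.004, -0.985, 0.932], [0.0, 0.0, 0.0, 1.0]]
wrist [[284.2, 0.0, 317.6], [0.0, 284.2, 196.6], [0.0, 0.0, 1.0]] -0.051710361805413996 [[0.226, 0.974, -0.001, -0.524], [0.926, -0.214, 0.31, -0.041], [0.302, -0.071, -0.951, 0.38], [0.0, 0.0, 0.0, 1.0]]
0.15 [0.11847705 0.51127477 0.23087241] [-0.44008267  0.55388245  0.43979439  0.55328326] 0.0187
```

View pics/top0.png

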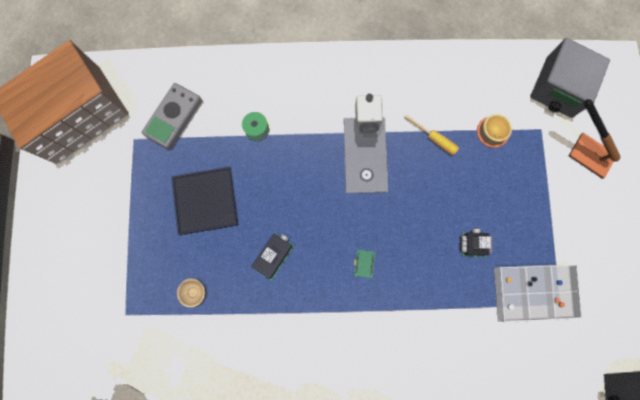

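View pics/side0.png

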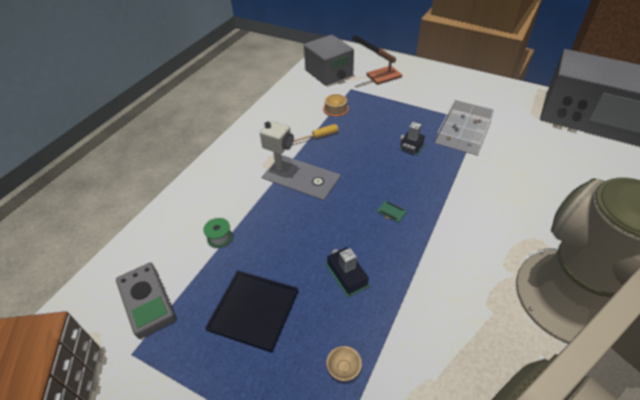

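View pics/wrist0.png

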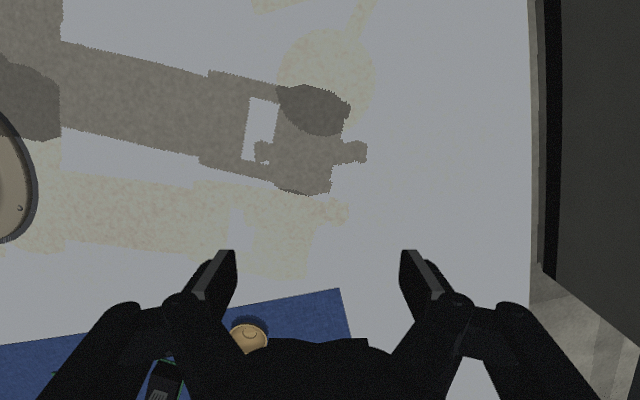

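The top view shows the long module at about (272,256), the short one at about (477,243), the inspection camera at (368,115) with its white mark at (367,175), and the tray at (205,201). I'll zoom in on these next.

```bash
cat > h.py <<'E'
import numpy as np, cv2
def ray(f,uv):
    uv=np.array(uv,float).reshape(-1,2); K=f["mtx"]; d=(uv-[K[0,2],K[1,2]])/[K[0,0],K[1,1]]
    k=f["k1"]; u=d.copy()
    for _ in range(20): u=d/(1+k*(u**2).sum(1,keepdims=True))
    V=f["view"];R=V[:3,:3];c=-R.T@V[:3,3]
    return c,np.c_[u,np.ones(len(u))]@R
def plane(f,uv,z):
    c,D=ray(f,uv); return c+D*((z-c[2])/D[:,2])[:,None]
def proj(f,P):
    P=np.array(P,float).reshape(-1,3);V=f["view"];p=P@V[:3,:3].T+V[:3,3];s=p[:,:2]/p[:,2:]
    s=s*(1+f["k1"]*(s**2).sum(1,keepdims=True));K=f["mtx"];return s*[K[0,0],K[1,1]]+[K[0,2],K[1,2]]
def tri(obs):
    A=np.zeros((3,3));b=np.zeros(3)
    for f,uv in obs:
        c,D=ray(f,uv);d=D[0]/np.linalg.norm(D[0]);M=np.eye(3)-np.outer(d,d);A+=M;b+=M@c
    return np.linalg.solve(A,b)
def crop(f,x0,y0,w,h,s,name):
    im=f["frame"][y0:y0+h,x0:x0+w,::-1]; cv2.imwrite(f"pics/{name}.png",cv2.resize(im,None,fx=s,fy=s,interpolation=cv2.INTER_CUBIC))
E
python3 - <<'E'
from h import *
from bench import eyes
import pickle
t=eyes.grab_frame("top");s=eyes.grab_frame("side")
pickle.dump((t,s),open("f0.pkl","wb"))
crop(t,447,213,60,60,10,"tm");crop(t,330,80,70,120,5,"tf");crop(s,385,110,50,50,12,"sm");crop(s,240,110,110,95,7,"sf")
E
```

```text
(no output)
```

View pics/tm.png

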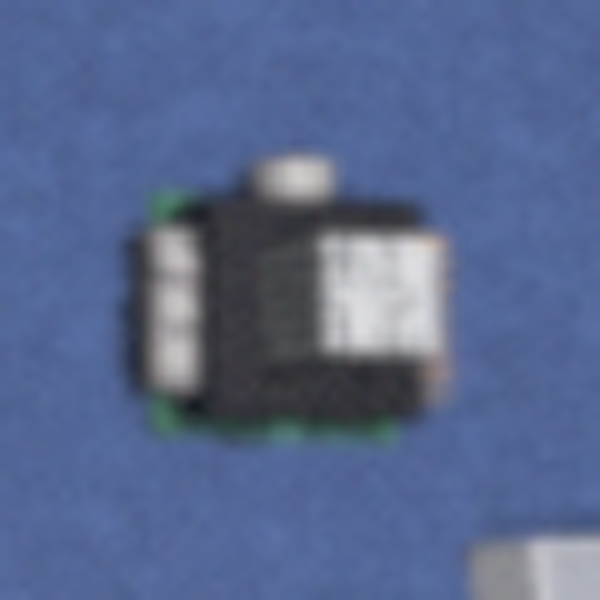

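View pics/tf.png

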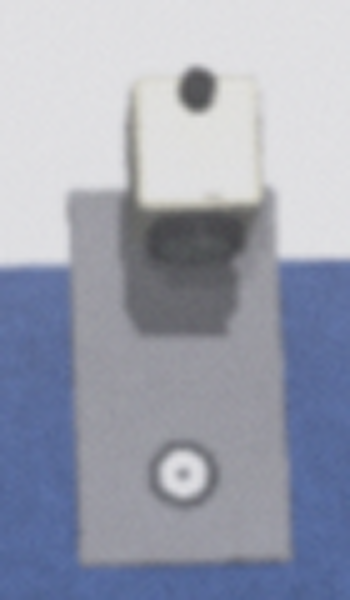

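View pics/sm.png

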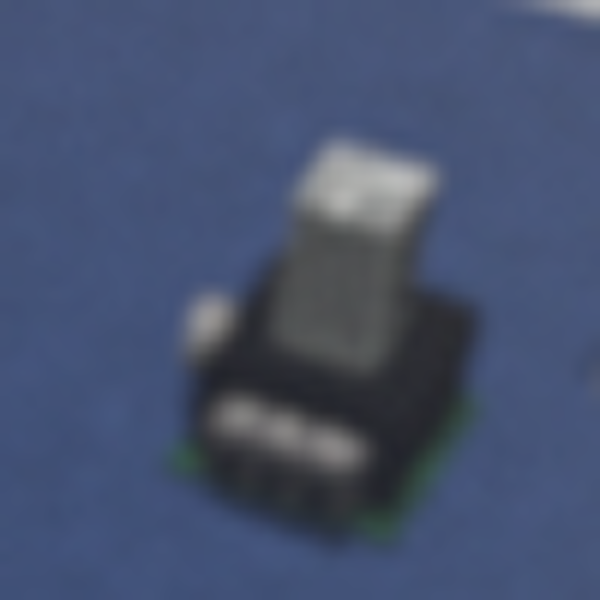

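View pics/sf.png

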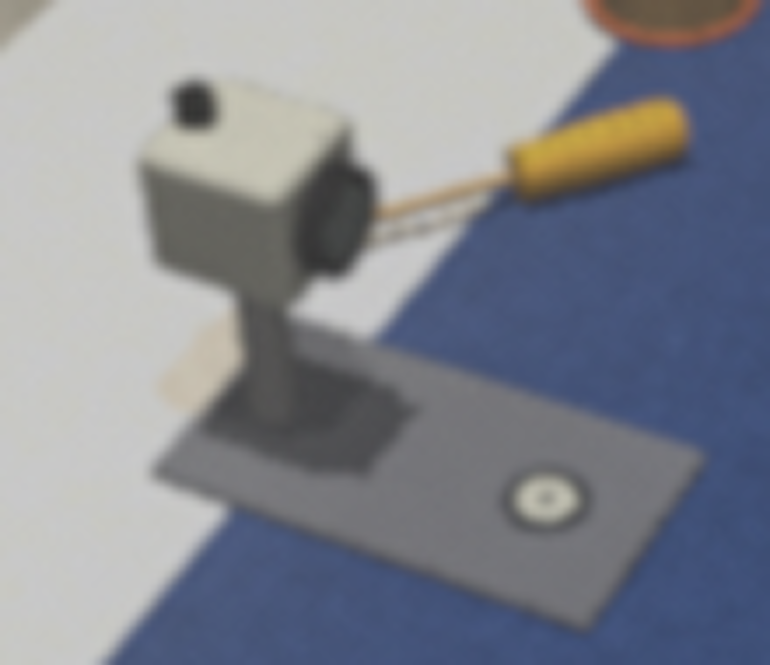

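The short module sits at a yaw of about 0. Its terminals (left, ~(464,243)) face +y, the socket (top, ~(476,231)) faces +x, and the pins face −y. The camera looks along about −x. Now the numeric measurements.

```bash
python3 - <<'E'
from h import *
import pickle
from scipy import ndimage as N
t,s=pickle.load(open("f0.pkl","rb"))
def msk(f,x0,y0,x1,y1,cond):
    m=np.zeros(f["frame"].shape[:2],np.uint8); im=f["frame"].astype(int)
    c=cond(im[...,0],im[...,1],im[...,2]); m[y0:y1,x0:x1]=c[y0:y1,x0:x1]; return m
def big(m):
    n,l,st,c=cv2.connectedComponentsWithStats(m); i=1+st[1:,4].argmax(); return (l==i).astype(np.uint8)
def rect(f,m,z):
    c=max(cv2.findContours(m,0,cv2.CHAIN_APPROX_NONE)[0],key=len)[:,0]
    P=plane(f,c,z)[:,:2]; r=cv2.minAreaRect((P*1000).astype(np.float32)); return r
# heatsink top
m=big(msk(t,476,230,496,252,lambda r,g,b:(r>130)&(g>130)))
print("sink top",m.sum(),rect(t,m,.074)); ys,xs=np.nonzero(m); ct=[xs.mean(),ys.mean()]; print(ct,plane(t,ct,.074))
m=big(msk(s,408,118,424,132,lambda r,g,b:(r>110)&(g>110)&(b<r+40)))
ys,xs=np.nonzero(m);cs=[xs.mean(),ys.mean()];print("side",m.sum(),cs,plane(s,cs,.074),"tri",tri([(t,ct),(s,cs)]))
# dark block+terminals silhouette: non-blue
m=big(msk(t,455,225,497,262,lambda r,g,b:b-r<30)); print("silh",m.sum(),rect(t,m,.034))
# green edge lower/upper left corners
for uv in [(447+15.5,213+19.5),(447+16,213+43.3),(447+39.8,213+43.3)]: print("green",plane(t,uv,.004))
print("socket",plane(t,(447+29.5,213+17.5),.02))
for n,uv in dict(terms_top=(447+17.5,213+23.5),terms_bot=(447+17.5,213+38.5)).items(): print(n,plane(t,uv,.03))
# mark
m=msk(t,355,165,380,187,lambda r,g,b:(r>175)&(g>175)); ys,xs=np.nonzero(m); mt=[xs.mean(),ys.mean()]
m2=msk(s,308,172,328,190,lambda r,g,b:(r>165)&(g>165)); ys,xs=np.nonzero(m2); ms=[xs.mean(),ys.mean()]
print("mark",mt,m.sum(),plane(t,mt,.004),ms,m2.sum(),plane(s,ms,.004),tri([(t,mt),(s,ms)]))
# tray
m=big(msk(t,160,155,250,245,lambda r,g,b:(b<60)&(r<60))); print("tray",m.sum(),rect(t,m,.016))
# plate edges: colour gray within box
im=t["frame"].astype(int); 
L=[];R=[]
for y in range(145,190):
    row=im[y,:,2]-im[y,:,0]; sm=row.astype(float)
    base=sm[355:362].mean(); bl=sm[330:342].mean(); br=sm[392:402].mean()
    th=(base+bl)/2
    x=next(x for x in range(338,352) if sm[x]>th>=sm[x+1] and sm[x+2]<th); L.append((x+(sm[x]-th)/(sm[x]-sm[x+1]),y))
    th=(base+br)/2
    x=next(x for x in range(380,394) if sm[x]<=th<sm[x+1] and sm[x+2]>th); R.append((x+(th-sm[x])/(sm[x+1]-sm[x]),y))
for n,e in (("L",L),("R",R)):
    P=plane(t,e,.004)[:,:2]; k=np.polyfit(P[:,0],P[:,1],1); r=P[:,1]-np.polyval(k,P[:,0])
    g=abs(r)<.004;k=np.polyfit(P[g,0],P[g,1],1);print(n,"yaw deg",np.degrees(np.arctan(k[0])),"y at mid",np.polyval(k,[P[:,0].min(),P[:,0].max()]),r.std())
# camera head top corners (crop px/5+330,80)
q=[(330+135/5,80+80/5),(330+258/5,80+80/5),(330+262/5,80+205/5),(330+135/5,80+205/5)]
print("head",plane(t,q,.137).round(4).tolist())
E
```

```text
sink top 154 ((453.38714599609375, -307.36236572265625), (26.354503631591797, 26.089412689208984), 85.50127410888672)
[np.float64(485.14285714285717), np.float64(241.88311688311688)] [[ 0.45318097 -0.30762337  0.074     ]]
side 60 [np.float64(415.03333333333336), np.float64(125.11666666666666)] [[ 0.45516027 -0.30797527  0.074     ]] tri [ 0.45401211 -0.307079    0.07487022]
silh 732 ((456.1739807128906, -300.2091064453125), (70.75861358642578, 63.48377227783203), 85.92523956298828)
green [[ 0.48104845 -0.2813515   0.004     ]]
green [[ 0.42628332 -0.27857301  0.004     ]]
green [[ 0.42453966 -0.3341861   0.004     ]]
socket [[ 0.48327334 -0.3091496   0.02      ]]
terms_top [[ 0.46958602 -0.2771869   0.03      ]]
terms_bot [[ 0.43596736 -0.27474011  0.03      ]]
mark [np.float64(366.1639344262295), np.float64(174.1639344262295)] 61 [[ 0.62463842 -0.06333241  0.004     ]] [np.float64(317.61538461538464), np.float64(180.8846153846154)] 26 [[ 0.62667235 -0.06655091  0.004     ]] [ 0.62407991 -0.06279517  0.00829628]
tray 2 ((544.7882690429688, 379.08245849609375), (2.348780632019043, 0.0), -178.1333465576172)
L yaw deg -0.0915675469100071 y at mid [-0.01239647 -0.01256745] 0.00020161054644640756
R yaw deg -0.26997928391718595 y at mid [-0.11322237 -0.11372689] 0.0002198338958392697
head [[0.7644, -0.0385, 0.137], [0.7632, -0.0907, 0.137], [0.7073, -0.0896, 0.137], [0.7085, -0.0363, 0.137]]
```

```bash
python3 - <<'E'
from h import *
import pickle
t,s=pickle.load(open("f0.pkl","rb"))
im=t["frame"].astype(int)
print(im[200,160:250:6].tolist())
print("lens",plane(t,(369,127.6),.110), "expect mark+75mm x")
g=cv2.cvtColor(t["frame"],cv2.COLOR_RGB2GRAY)
hsv=cv2.cvtColor(t["frame"],cv2.COLOR_RGB2HSV)
# front edge of plate (bottom), saturation step, columns
E=[]
S=hsv[...,1].astype(float)
for x in range(350,384):
    c=S[180:202,x]; th=(c[:6].mean()+c[-5:].mean())/2; i=next(i for i in range(5,20) if c[i]<=th<c[i+1]); E.append((x,180+i+(th-c[i])/(c[i+1]-c[i])))
P=plane(t,E,.004)[:,:2];k=np.polyfit(P[:,1],P[:,0],1);print("front edge yaw",-np.degrees(np.arctan(k[0])),"x",P[:,0].mean())
E=[];gf=g.astype(float)
for y in range(120,190):
    x=np.arange(338,352); c=np.abs(np.diff(gf[y,338:353])) if y<131 else np.abs(np.diff(S[y,338:353]))
    E.append((x@c/c.sum()+.5,y))
P=plane(t,E,.004)[:,:2];k=np.polyfit(P[:,0],P[:,1],1);r=P[:,1]-np.polyval(k,P[:,0]);print("L full yaw",np.degrees(np.arctan(k[0])),r.std(),len(P))
m=np.zeros_like(g);sub=(hsv[...,2]<75);m[158:245,160:250]=sub[158:245,160:250]
m=cv2.morphologyEx(m.astype(np.uint8),cv2.MORPH_CLOSE,np.ones((3,3)))
c=max(cv2.findContours(m,0,1)[0],key=cv2.contourArea)[:,0]
for z in(.0,.016): print("tray",len(c),cv2.minAreaRect((plane(t,c,z)[:,:2]*1000).astype(np.float32)))
E
```

```text
[[93, 109, 154], [88, 106, 154], [84, 99, 146], [63, 67, 75], [64, 64, 74], [62, 62, 73], [64, 64, 74], [64, 63, 71], [64, 65, 73], [67, 67, 75], [61, 62, 71], [63, 65, 73], [58, 58, 70], [81, 99, 146], [86, 106, 155]]
lens [[ 0.70275344 -0.06368182  0.11      ]] expect mark+75mm x
front edge yaw 0.039480264896598144 x 0.5807134134345135
L full yaw -0.8579711368804666 0.0006900196051073856 70
tray 224 ((572.1255493164062, 320.29583740234375), (138.54722595214844, 140.04562377929688), 8.46923542022705)
tray 224 ((569.27197265625, 315.7481384277344), (136.36080932617188, 137.8355712890625), 8.469257354736328)
```

```bash
cat >> h.py <<'E'
from scipy.spatial.transform import Rotation as Ro
def quat(psi):
    p=np.radians(psi);X=np.array([0,0,-1.]);Z=np.array([np.cos(p),np.sin(p),0]);return Ro.from_matrix(np.c_[X,np.cross(Z,X),Z]).as_quat()
MOD=np.array([.4540,-.3075]);TH=-3.5
FOC=np.array([.6252,-.0636]);PHI=-.3
AX=FOC-.025*np.array([np.cos(np.radians(PHI)),np.sin(np.radians(PHI))])
TRAY=np.array([.570,.317])
E
python3 - <<'E'
from h import *
from bench import env,kinematics,monitor
s=monitor.sense();print(Ro.from_quat(s["ee_rot"]).as_matrix().round(2).tolist(),s["finger_gap"])
for k in range(4):
    o=90*k
    def q(p,z,a):
        r=kinematics.ik([*p,z],quat(a)); return None if r is None else np.round(r,2).tolist()
    print(k,"g",q(MOD,.038,TH+o))
    for d in(-90,0,90): print("   ",d,q(AX,.129,PHI+d+o))
    for d in (-90,0,90,180): print("   tray",d,q(TRAY,.042,8.5+d+o))
E
```

```text
[[-0.0, -0.97, 0.23], [-0.0, 0.23, 0.97], [-1.0, 0.0, -0.0]] 1.003848721126973
0 g [-0.81, 0.59, 1.63, -0.0, 0.92, -0.75]
    -90 [-0.3, 0.57, 1.38, -0.0, 1.19, 1.28]
    0 [-0.3, 0.57, 1.38, -0.0, 1.19, -0.29]
    90 [-0.3, 0.57, 1.38, -0.0, 1.19, -1.86]
   tray -90 [0.33, 0.77, 1.28, -0.0, 1.09, 1.75]
   tray 0 [0.33, 0.77, 1.28, -0.0, 1.09, 0.18]
   tray 90 [0.33, 0.77, 1.28, -0.0, 1.09, -1.39]
   tray 180 None
1 g [-0.81, 0.59, 1.63, -0.0, 0.92, -2.32]
    -90 [-0.3, 0.57, 1.38, -0.0, 1.19, -0.29]
    0 [-0.3, 0.57, 1.38, -0.0, 1.19, -1.86]
    90 [-0.3, 0.57, 1.38, -0.0, 1.19, 2.85]
   tray -90 [0.33, 0.77, 1.28, -0.0, 1.09, 0.18]
   tray 0 [0.33, 0.77, 1.28, -0.0, 1.09, -1.39]
   tray 90 None
   tray 180 [0.33, 0.77, 1.28, -0.0, 1.09, 1.75]
2 g [-0.81, 0.59, 1.63, -0.0, 0.92, 2.39]
    -90 [-0.3, 0.57, 1.38, -0.0, 1.19, -1.86]
    0 [-0.3, 0.57, 1.38, -0.0, 1.19, 2.85]
    90 [-0.3, 0.57, 1.38, -0.0, 1.19, 1.28]
   tray -90 [0.33, 0.77, 1.28, -0.0, 1.09, -1.39]
   tray 0 None
   tray 90 [0.33, 0.77, 1.28, -0.0, 1.09, 1.75]
   tray 180 [0.33, 0.77, 1.28, -0.0, 1.09, 0.18]
3 g [-0.81, 0.59, 1.63, -0.0, 0.92, 0.82]
    -90 [-0.3, 0.57, 1.38, -0.0, 1.19, 2.85]
    0 [-0.3, 0.57, 1.38, -0.0, 1.19, 1.28]
    90 [-0.3, 0.57, 1.38, -0.0, 1.19, -0.29]
   tray -90 None
   tray 0 [0.33, 0.77, 1.28, -0.0, 1.09, 1.75]
   tray 90 [0.33, 0.77, 1.28, -0.0, 1.09, 0.18]
   tray 180 [0.33, 0.77, 1.28, -0.0, 1.09, -1.39]
```

```bash
python3 - <<'E'
from h import *
from bench import env,monitor,eyes
import pickle
env.reach([*MOD,.17],quat(TH)); s=monitor.sense();print(s["clock"],s["position"],s["joints"])
f=eyes.grab_frame("wrist");t=eyes.grab_frame("top");pickle.dump((f,t),open("f1.pkl","wb"))
cv2.imwrite("pics/w1.png",f["frame"][:,:,::-1]);print(proj(f,[[*MOD,.074]]),f["view"].round(3).tolist())
E
```

```text
3.3583 [ 0.45432172 -0.30699404  0.17004877] [-8.08003900e-01  4.17263963e-01  1.51538968e+00  7.59351326e-05
  1.20886657e+00 -7.47954106e-01]
[[316.74748286 199.00851881]] [[0.998, -0.06, 0.001, -0.472], [-0.057, -0.949, 0.31, -0.287], [-0.018, -0.309, -0.951, 0.235], [0.0, 0.0, 0.0, 1.0]]
```

View pics/w1.png

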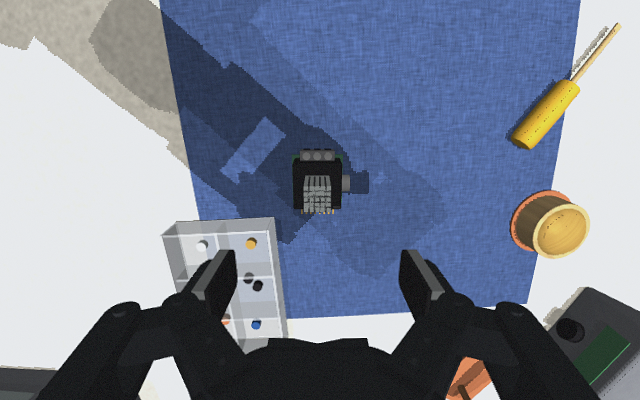

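```bash
python3 - <<'E'
from h import *
import pickle
f,t=pickle.load(open("f1.pkl","rb"));T,s=pickle.load(open("f0.pkl","rb"))
print(tri([(f,(275,221)),(T,(496,267))]),plane(T,(496,267),.03))
im=f["frame"]
crop(f,280,140,80,80,8,"wm")
E
```

```text
[ 0.39962742 -0.35900923 -0.00734538] [[ 0.39920896 -0.34390079  0.03      ]]
```

View pics/wm.png

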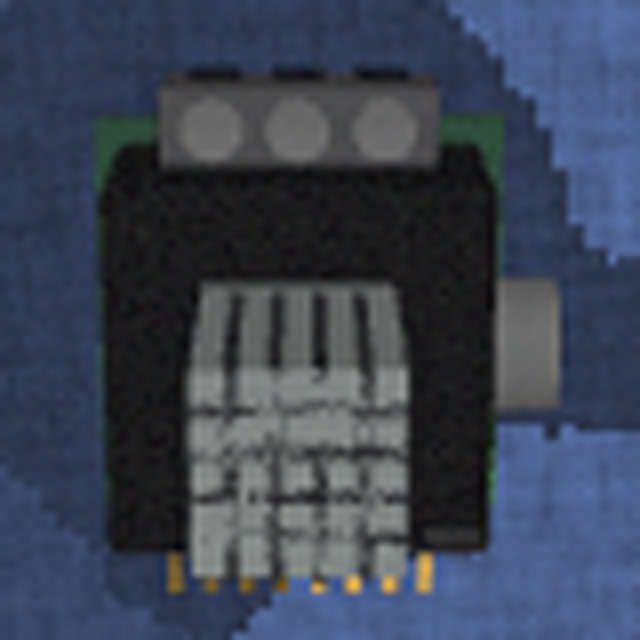

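The sink top is centred at about (317,199), right where I predicted, and it is aligned with the jaws. The parts box is clear of the fingers. Descending to grip.

```bash
python3 - <<'E'
from h import *
from bench import env,monitor,eyes
p=monitor.sense()["position"]
print(env.movel([*MOD,.040],velocity=.12,guard=15)); env.close_gripper(60)
s=monitor.sense();print(s["clock"],s["position"],s["finger_gap"],s["contact_force"])
t=eyes.grab_frame("side");crop(t,360,70,100,90,8,"sg")
env.movel([*MOD,.15],velocity=.12)
s=monitor.sense();print(s["clock"],s["position"],s["finger_gap"],s["contact_force"])
E
```

```text
False
5.275 [ 0.45403659 -0.30754638  0.0401982 ] 0.2712881821101814 [-1.27455043  0.54443858  2.22501316]
6.3917 [ 0.45369896 -0.30721128  0.14918497] 0.2732994857856369 [-0.49842249 -0.55577426 -3.06801536]
```

View pics/sg.png

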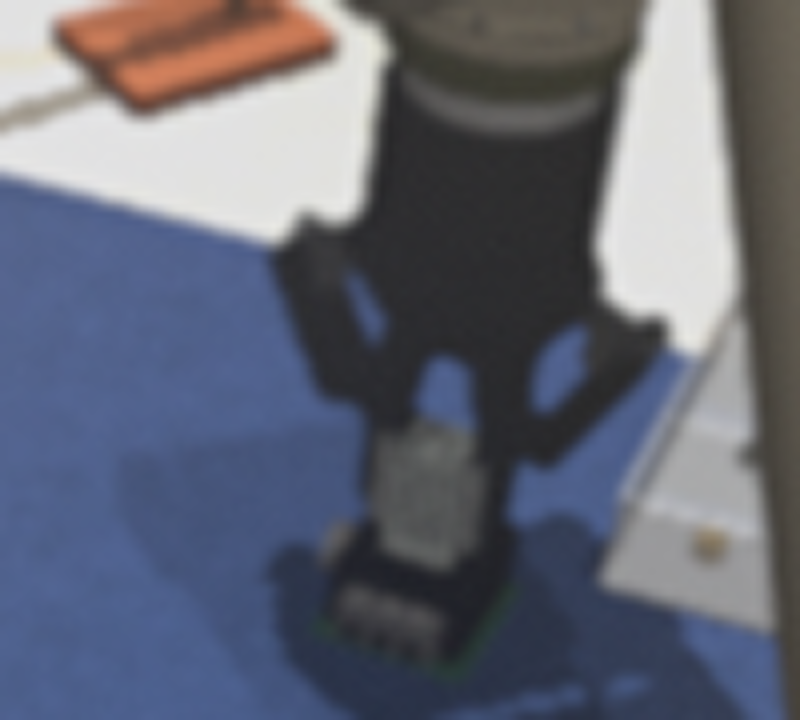

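The module is gripped (gap about 0.27, or 23 mm) and lifted. On to the first display pose, with a look there before the others.

```bash
python3 - <<'E'
from h import *
from bench import env,monitor,eyes
import pickle
env.reach([*AX,.1312],quat(PHI-90)); 
s=monitor.sense();print(s["clock"],s["position"],s["joints"][5],s["finger_gap"],s["contact_force"],AX)
sd=eyes.grab_frame("side");w=eyes.grab_frame("wrist");t=eyes.grab_frame("top");pickle.dump((t,sd,w),open("f2.pkl","wb"))
crop(sd,240,70,110,100,7,"s2");crop(t,320,70,90,110,5,"t2");cv2.imwrite("pics/w2.png",w["frame"][:,:,::-1])
E
```

```text
8.15 [ 0.60007765 -0.06387122  0.13104695] 1.2760821885314584 0.27195426913301357 [-0.72212799 -0.12617352 -2.03513848] [ 0.60020034 -0.0634691 ]
```

View pics/s2.png

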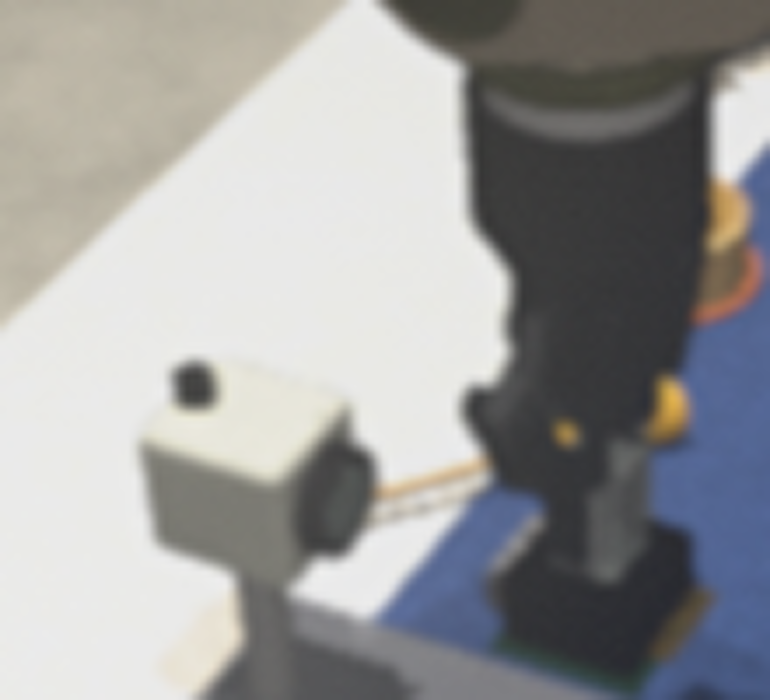

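View pics/w2.png

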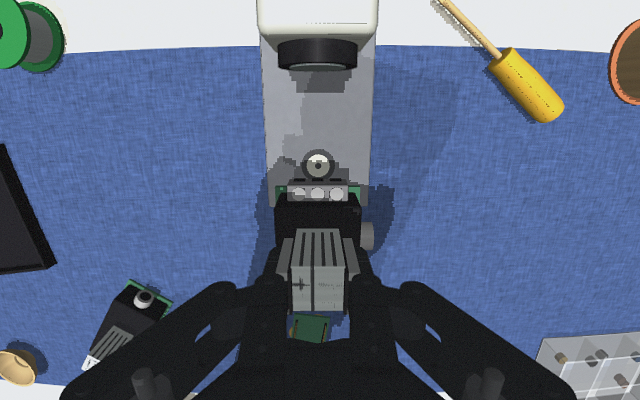

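View pics/t2.png

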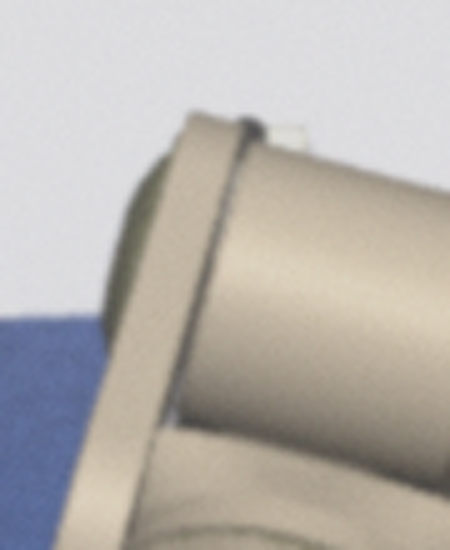

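The wrist view shows the terminals (317,192) facing the lens (318,52), with the mark at (318,165). I'll put numbers on that from this view.

```bash
python3 - <<'E'
from h import *
import pickle
t,s,w=pickle.load(open("f2.pkl","rb"))
print("mark",plane(w,(318,165),.004)); 
g=cv2.cvtColor(w["frame"],cv2.COLOR_RGB2HSV)[...,1].astype(float)
L=[];R=[]
for y in range(72,150):
    d=np.diff(g[y]);
    l=np.abs(d[250:280]);L.append((250+l.argmax()+.5,y));
    r=np.abs(d[362:384]);R.append((362+r.argmax()+.5,y))
for e in(L,R):
    P=plane(w,e,.004)[:,:2]
    for _ in range(4):
        k=np.polyfit(P[:,0],P[:,1],1);r=np.abs(P[:,1]-np.polyval(k,P[:,0]));P=P[r<=np.maximum(1.5*np.median(r),5e-4)]
    print("edge yaw",np.degrees(np.arctan(k[0])),"y@.625",np.polyval(k,.625),len(P))
print("lens bottom edge",plane(w,[(281,66),(355,66)],.095))
print("mount head edge",plane(w,[(262,32),(374,32)],.137))
crop(w,230,10,180,190,3,"w2c"); crop(w,260,170,120,150,5,"w2d")
E
```

```text
mark [[ 0.6241963  -0.06463196  0.004     ]]
edge yaw -0.30249501138410745 y@.625 -0.014201050309645753 77
edge yaw -0.024432745011913073 y@.625 -0.11426988287432714 77
lens bottom edge [[ 0.70156227 -0.04337832  0.095     ]
 [ 0.70133711 -0.08631454  0.095     ]]
mount head edge [[ 0.71028586 -0.04062813  0.137     ]
 [ 0.71003486 -0.08899925  0.137     ]]
```

View pics/w2c.png

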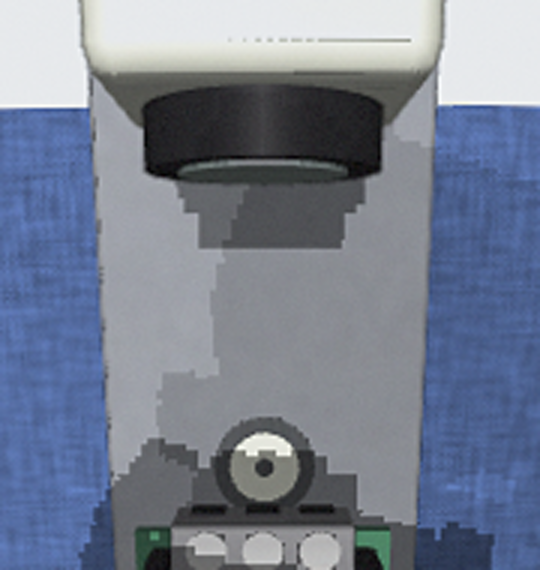

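View pics/w2d.png

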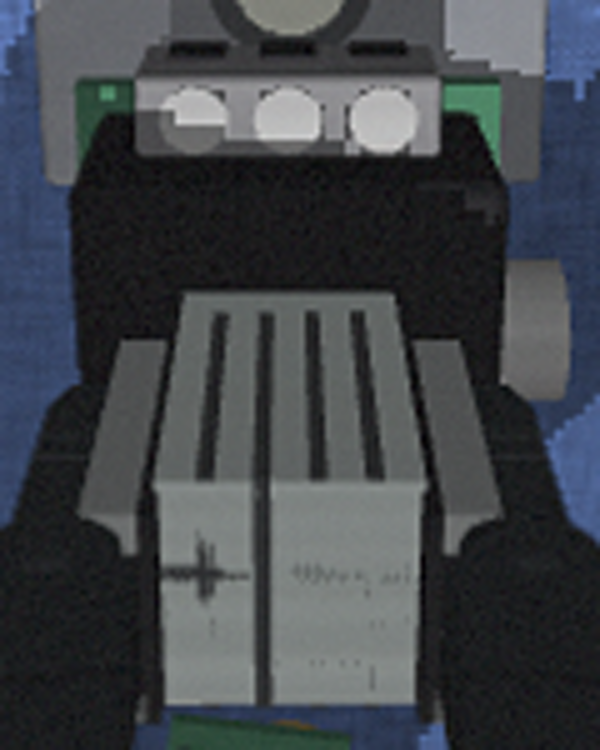

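```bash
python3 - <<'E'
from h import *
import pickle
t,s,w=pickle.load(open("f2.pkl","rb"))
o=lambda x,y:(260+x/5-.4,170+y/5-.4)
print("sink top front",plane(w,[o(155,483),o(425,483)],.165).round(4).tolist())
print("sink top back",plane(w,[o(163,705),o(415,705)],.165).round(4).tolist())
print("board front corners",plane(w,[o(76,78),o(500,78)],.095).round(4).tolist())
print("block top front", plane(w,[o(105,113),o(475,113)],.125).round(4).tolist())
E
```

```text
sink top front [[0.6126, -0.0523, 0.165], [0.6125, -0.0759, 0.165]]
sink top back [[0.5888, -0.0522, 0.165], [0.5886, -0.0756, 0.165]]
board front corners [[0.6297, -0.0363, 0.095], [0.6294, -0.0916, 0.095]]
block top front [[0.6342, -0.044, 0.125], [0.6339, -0.0845, 0.125]]
```

The module axis is within about 1 mm of target and square to the plate. Now the three displays.

```bash
python3 - <<'E'
from h import *
from bench import env,monitor,eyes
import pickle
A=np.array([.5997,-.0639]);out=[]
for d in(-90,0,90):
    env.reach([*A,.1312],quat(-.2+d)); env.hold(.2)
    s=monitor.sense();print(d,s["clock"],s["position"].round(4),s["joints"].round(3),s["finger_gap"])
    w=eyes.grab_frame("wrist");out.append(w);cv2.imwrite(f"pics/d{d}.png",w["frame"][:,:,::-1])
    sd=eyes.grab_frame("side");crop(sd,270,90,90,90,6,f"ds{d}")
    env.hold(1.5)
    s=monitor.sense();print(s["clock"],s["position"].round(4),np.abs(s["qvel"]).max())
pickle.dump(out,open("f3.pkl","wb"))
ims=[cv2.imread(f"pics/ds{d}.png") for d in(-90,0,90)];cv2.imwrite("pics/ds.png",cv2.resize(np.hstack(ims),(795,265)))
E
```

```text
-90 8.75 [ 0.5997 -0.0639  0.1312] [-0.3    0.571  1.381  0.     1.19   1.274] 0.2738159521117343
10.35 [ 0.5997 -0.0639  0.1312] 0.0012351605514238058
0 11.95 [ 0.5997 -0.0639  0.1312] [-0.3    0.571  1.381 -0.     1.19  -0.296] 0.27511453721720747
13.55 [ 0.5997 -0.0639  0.1312] 0.0020606607405574753
90 15.15 [ 0.5997 -0.0639  0.1312] [-0.3    0.571  1.381  0.     1.19  -1.867] 0.27231580576432574
16.75 [ 0.5997 -0.0639  0.1312] 0.0015959066288556206
```

View pics/ds.png

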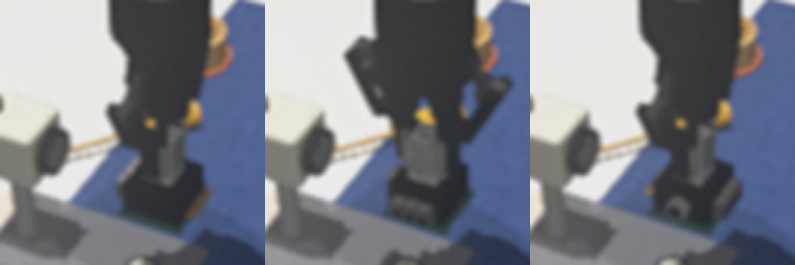

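View pics/d90.png

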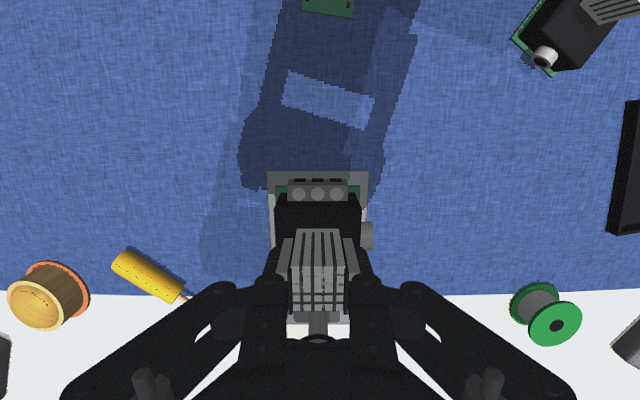

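View pics/d0.png

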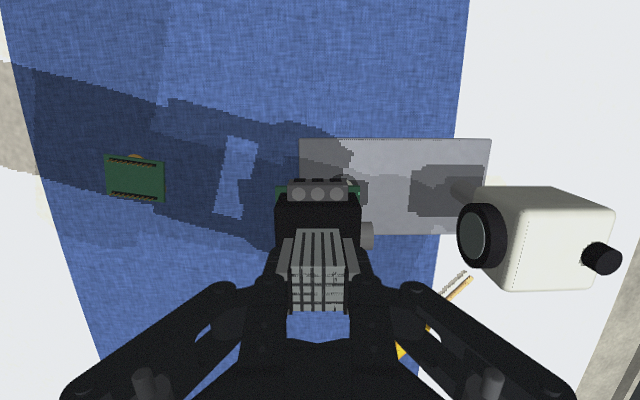

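All three displays were held still at the right spot: sides −90, 0, +90, with the grip position in hand unchanged (terminals at (317,192) in every wrist view). Next is the tray.

```bash
python3 - <<'E'
from h import *
from bench import env,monitor,eyes
A=np.array([.5997,-.0639])
env.movel([*A,.19],velocity=.12)
env.reach([*TRAY,.15],quat(98.5)); env.movel([*TRAY,.065],velocity=.1); env.hold(.2)
w=eyes.grab_frame("wrist");cv2.imwrite("pics/tw.png",w["frame"][:,:,::-1])
print("floor contact:",env.movel([*TRAY,.0425],velocity=.03,guard=5))
s=monitor.sense();print(s["clock"],s["position"],s["contact_force"])
E
```

```text
floor contact: True
20.7333 [0.56975121 0.31685018 0.0441871 ] [-1.65578023 -0.01281375  4.13158354]
```

View pics/tw.png

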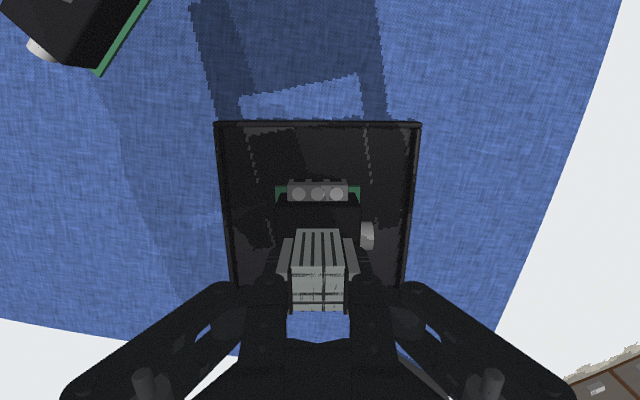

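Floor contact came at TCP z = 0.0442, exactly as expected for a module seated on the 4 mm floor. The module is in the middle of the tray (320,230). Releasing and retreating.

```bash
python3 - <<'E'
from h import *
from bench import env,monitor,eyes
env.release(); p=monitor.sense()["position"]
env.movel([p[0],p[1],.22],velocity=.12)
w=eyes.grab_frame("wrist");cv2.imwrite("pics/end_w.png",w["frame"][:,:,::-1])
env.set_joints([-.3,.3,1.5,0,1.33,0])
t=eyes.grab_frame("top");crop(t,150,140,160,150,4,"end_t")
s=monitor.sense();print(s["clock"],s["contact_force"],s["finger_gap"])
E
```

```text
24.4333 [ 1.47511427  0.20105777 -0.49228692] 1.0019738204115323
```

View pics/end_t.png

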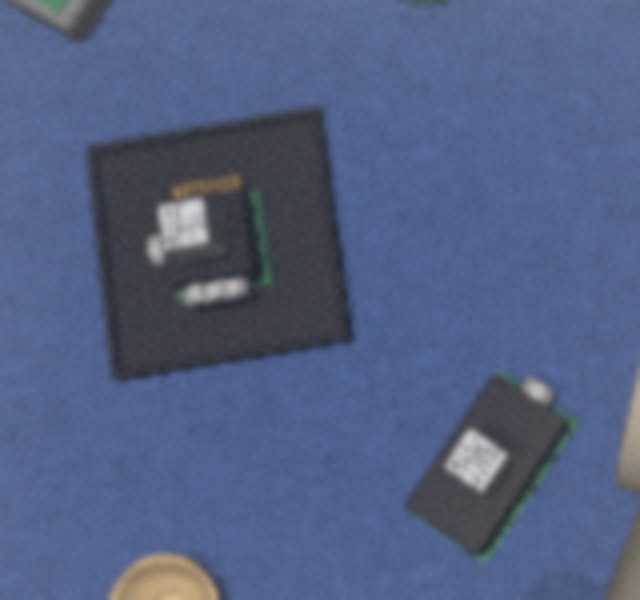

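View pics/end_w.png

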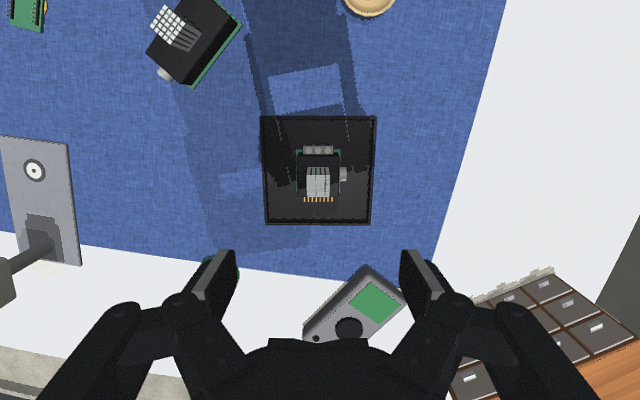

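The top view shows the module flat in the tray at about (197,201) full-image, clear of the walls. The long module is still at about (272,256), and the arm is clear of everything.

```bash
python3 -c "
from bench import job;print(job.hand_in())"
```

```text
the job is handed in; nothing more can be done
None
```

The job is done and handed in at about 24 s of the 58 s allowed; `job.hand_in()` gives no verdict.

- **Showing the sides:** I gripped the short module by its heat sink and held it upright at the focus. The terminal, socket and pin sides faced the lens in that order. Each was held still for about 1.6 s.
- **Position at the focus:** The module's axis was within about 1 mm of target and its facing looked square. In the measured terminal pose, the board edge read about 1 mm nearer the lens than the heat sink did. I put this down to calibration or a tilt under 1°, and did not chase it further.
- **Setting down:** The module touched the tray floor at the expected height with a light touch (stop set at 5 N), and I let go only after that.
- **Final pictures:** The module lies flat near the middle of the tray, clear of the walls. The long module is where it was, and the arm is clear of everything. No check failed.

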